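# Set out a travelling compass kit at its repair stations

### The job

A customer's compass kit has come in as one stack. Take it apart from the top down, one piece at a time, and set each piece centred on its own station: first the blued keeper bar lengthwise on the black magnetic strip, then the cracked lens on the round cork cushion (glass side up, set down and not dropped), then the boxwood compass lengthwise on the aluminium levelling plate, and last the red tin case lengthwise on the white tile. Do not push the oil bottle or the tweezers about.

Things in the scene. Friction and masses are not known exactly. Their poses are not given: they have to be found in the camera images.
- keeper: Blued (dark blue) iron keeper bar, 60 x 12 x 12 mm, 60 g. Loose; at the start on top of the stack, lying across the lens rim. Origin at the centre of its underside; x along its length, z up.
- lens: Cracked convex lens in a round brass rim, 44 mm across and 12 mm high, 50 g; the glass stays below the rim's top. Loose; second from the top, on one end of the compass (about 18 mm from the compass's middle, on its -x side). Origin at the centre of its underside; z up through the glass side.
- compass: Boxwood sundial compass, a flat brown wooden block 84 x 52 x 22 mm with a cream dial let in flush at its +x end, 100 g. Loose; third from the top, on the tin case and roughly in line with it. Origin at the centre of its underside; x along its 84 mm length, z up.
- case: Red lacquered tin travel case, shut, 104 x 62 x 30 mm with a flat top, 220 g nominal; a small brass cam lock stands 6 mm out of its -x end. Loose; bottom of the stack, on the counter. Origin at the centre of its underside; x along its 104 mm length, z up.
- strip: Station for the keeper bar: black magnetic strip lying flat, 110 x 36 mm, top 14 mm above the counter, steel end caps and two cream lines across it 68 mm apart between which the bar goes. It does not pull on the bar. Fixed. Origin at the centre of its underside; x along its length.
- cushion: Station for the lens: round cork disc with a green felt top, 76 mm across, top 12 mm above the counter. Fixed. Origin at the centre of its underside.
- leveller: Station for the compass: grey aluminium levelling plate 108 x 76 mm with four brass screws at its corners, flat top 16 mm above the counter. Fixed. Origin at the centre of its underside (counter height); x along its 108 mm length.
- tile: Station for the case: white ceramic tile 140 x 100 mm with a thin blue outline, flat top 8 mm above the counter. Fixed. Origin at the centre of its underside; x along its 140 mm length.
- oil: Bystander: small amber oil bottle with a black cap, 32 mm across, 60 mm high, loose. Origin at the centre of its underside. Leave it alone.
- tweezers: Bystander: steel tweezers lying flat, about 112 mm long, 10 mm wide, 8 mm high, loose. Origin on the counter near the middle of their length; x along their length. Leave them alone.
Mind the look-alikes: they are no part of the job. Of the things that look like the case, take the one that is farthest to the robot's right at the start.

How it is judged:
By the outcome, as a careful person would: the job done as asked, in the order asked, and still so for the second after the job is handed in, with the robot touching nothing.
It also fails if it takes over 115 s, if anything falls off the work surface, if the arm or the gripper's body presses on something with over 40 N, if the wrist force passes 120 N, or if a joint passes its speed limit or range.

### The arm

A 6-joint arm with a two-finger parallel gripper is mounted at the origin on the work surface. World frame = base frame: x ahead of the robot, y to its left, z up, the work surface at z = 0. Lengths are in m, angles in degrees, forces in N, time in s.
With the tool pointing down it reaches from about 0.4 to 0.825 m from the base axis. Payload 7 kg.
Tool frame: the origin (TCP) lies between the finger pads; the fingertips stand 14 mm ahead of it and the grasp point (between the pads) lies 5 mm behind it; z points along the fingers, y is the line along which they close (so a half turn about z gives the same grasp; the last joint's range is limited). The gripper opens to 88 mm and grips with 3 to 60 N. Pads are 19 mm wide; open, the fingers measure 130 mm over their backs; the gripper's body (78 mm by 193 mm) begins 47 mm behind the grasp point.
Start: joints at [86.522, 20.546, 0.682, 0, -70.136, -16.507], TCP at [0.231, 0.634, 0.241] pointing down, gripper open.
Joint ranges: [-176.03, 176.03], [-82.01, 121.73], [-58.28, 71.71], [-173.87, 95.51], [-174.79, -0.11], [-173.66, 173.66]. Speed limits (degrees/s): [136.94, 136.94, 172.46, 180, 180, 180].

### API

Orientations are given as [roll, pitch, yaw] about the fixed x, y, z axes, in that order (R = Rz(yaw) Ry(pitch) Rx(roll)).
In Python, from plant import status, cams, job gives the robot as it stands. The module is installed in compiled form; this text tells all that it offers.
- The arm moves only by the tool step_arm, never from a script. Its arguments are lists of equal length, an entry for each row: "xyz": the shift along the tool's x, y, z each as a share of 20 cm, from -1 to 1, a list of three; "yaw": the turn about the tool's z as a share of 360 degrees, from -1 to 1; "claw": the closure, from -1 (fully open) to 1 (shut). A call has 1 to 20 rows; each row is the pose to reach, as a shift and turn from the pose commanded when the call began, along the tool's axes at that moment, turning the shorter way round; what a row does not reach only later rows make up. A row lasts 1/12 s, in which the tool goes at most 41.7 mm and 7.16 degrees, less where a joint would pass 70% of its speed; a pose out of reach is approached as far as the arm can. A call with a number of a shift or a turn outside -1 to 1 is refused whole. A call with a gripper value outside its range is refused whole. The fingers move at their own pace and stop on an object; "grip_force" is the grip in N (left out, the last holds). Time passes only in rows, so rows that repeat a pose let the fingers close. It gives the time, the measured TCP pose, the force, the opening and the grip force at its end, in the units of the state.
- status.get_state(): the state, without advancing time (a new reading comes with each control period).
- cams.capture(name): name is "scene" or "top" or "wrist"; returns (picture, depth): 420x560x3 uint8, blue, green, red; 420x560 float32, m along the optical axis (not along the pixel's ray), 0 where there is no reading.
- cams.calibration(name): a dict with "mtx" (3x3 intrinsics, pixels), "D" ([k1, k2, p1, p2, k3] as OpenCV has them; the pictures are not rectified), "camera_from_world" (4x4, takes a point from world to camera coordinates); the wrist camera has in their place "T_tool_cam" (4x4, takes a point from camera to tool coordinates, whose origin is the TCP and whose axes are the flange's). Camera axes: x right, y down, z forward; pixel columns grow to the right and rows downward; lengths in m; the calibration is good to about 2 mm. A picture is of the moment at which its call begins: read the wrist's pose just before it. calibration takes no time and is no camera call.
- job.close_job(): hands the job in; it is judged then, once.
The state is a dict: "time_s": time; "joints": joint angles; "qd": joint speeds; "joint_torque": joint torques, N m; "tcp_pos": TCP position; "eef_rot": TCP orientation; "contact_force": force on the tool from outside, world axes, zero at the start; "moment": the same for the moment, N m; "gripper_width": finger opening in m; "gripper_force": force on a finger pad.
Only numpy, scipy, OpenCV 4.12 (cv2) and the standard library are available. Lean on these libraries where they do the work, as an engineer would, in place of code of your own. Each camera call takes 0.05 s, during which the arm holds its last target. There are 200 camera calls.

## Working session

There is one attempt and no reset: what is moved stays moved. The work goes in short steps, Python scripts to look and compute and a tool call to move; the robot and the scene stay as the last step left them, time stands still between calls to the robot, and variables do not carry over. Pictures are saved under pics/ and viewed, at most 14 in all, crops included, and the job is handed in when it is done.

Besides the shell and the picture viewer there is one more tool, called after "Request:" by a JSON object that holds its "api" and its "payload", one argument or row to a line. step_arm: Moves the arm, as the interface text tells. Shift numbers are shares of 20 cm and turn numbers shares of 360 degrees, none past 1 either way. Its arguments: {"type":"object","properties":{"xyz":{"type":"array"},"yaw":{"type":"array"},"claw":{"type":"array"},"grip_force":{"type":"number"}},"required":["xyz","yaw","claw"]}

```bash
mkdir -p pics; cat > h.py <<'E'
import numpy as np, cv2
from plant import status, cams, job
from scipy.spatial.transform import Rotation as R
def T_tool(s):
    T=np.eye(4);T[:3,:3]=R.from_euler('xyz',s['eef_rot'],degrees=True).as_matrix();T[:3,3]=s['tcp_pos'];return T
def cap(n,save=None):
    s=status.get_state();im,d=cams.capture(n);c=cams.calibration(n)
    W=np.linalg.inv(c['camera_from_world']) if n!='wrist' else T_tool(s)@c['T_tool_cam']
    if save: cv2.imwrite('pics/'+save,im)
    return im,d,np.array(c['mtx']),np.array(c['D']),W
def onplane(px,z,K,D,W):
    u=cv2.undistortPoints(np.float64(px).reshape(-1,1,2),K,D)[:,0]
    r=np.c_[u,np.ones(len(u))]@W[:3,:3].T;o=W[:3,3]
    return (o+r*((z-o[2])/r[:,2])[:,None])[:,:2]
def pts(d,K,D,W):
    h,w=d.shape;g=np.stack(np.meshgrid(np.arange(w),np.arange(h)),-1).reshape(-1,1,2).astype(float)
    u=cv2.undistortPoints(g,K,D)[:,0];p=np.c_[u,np.ones(len(u))]*d.reshape(-1,1)
    return (p@W[:3,:3].T+W[:3,3]).reshape(h,w,3)
E
python3 - <<'E'
from h import *
print(status.get_state())
for n in('top','scene'):
    im,d,K,D,W=cap(n,n+'0.png');print(n,W.round(3).tolist(),K.tolist(),D)
    np.savez(n+'0.npz',im=im,d=d,K=K,D=D,W=W)
print(cams.calibration('wrist'))
E
```

```text
{'time_s': 0.0, 'joints': array([ 8.65225978e+01,  2.05925163e+01,  6.33708774e-01, -2.08196468e-02,
       -7.01360458e+01, -1.65063356e+01]), 'qd': array([ 0.07109469,  0.02195054, -0.0692845 ,  0.03217158,  0.00503931,
        0.01611891]), 'joint_torque': array([ 1.34705337e-03, -5.82720566e+01,  2.93057781e+01,  6.99706122e+00,
        7.29577179e-03, -1.50381425e-04]), 'tcp_pos': array([0.23054958, 0.63390651, 0.23960778]), 'eef_rot': array([ 1.79903495e+02, -8.18748371e-03, -1.99908214e+01]), 'contact_force': array([ 0.85074382,  0.68979475, -0.45277346]), 'moment': array([ 0.06987028, -0.06681945, -0.01012451]), 'gripper_force': 0.0, 'gripper_width': 0.08741129673881}
top [[0.016, -0.987, 0.161, 0.293], [-0.999, -0.011, 0.032, -0.017], [-0.03, -0.161, -0.986, 1.163], [0.0, 0.0, 0.0, 1.0]] [[453.7971382522392, 0.0, 277.68324396326074], [0.0, 453.7971382522392, 204.30275593975355], [0.0, 0.0, 1.0]] [0.00280765 0.         0.         0.         0.        ]
scene [[-0.201, 0.716, -0.669, 1.125], [0.979, 0.138, -0.147, 0.143], [-0.012, -0.684, -0.729, 0.791], [0.0, 0.0, 0.0, 1.0]] [[492.45543333517855, 0.0, 280.6238569049773], [0.0, 492.45543333517855, 208.291103483474], [0.0, 0.0, 1.0]] [-0.01606476  0.          0.          0.          0.        ]
{'mtx': array([[300.7647394 ,   0.        , 277.25378619],
       [  0.        , 300.7647394 , 213.96491263],
       [  0.        ,   0.        ,   1.        ]]), 'D': array([-0.05088255,  0.        ,  0.        ,  0.        ,  0.        ]), 'T_tool_cam': array([[ 1.26297962e-03, -9.66488725e-01, -2.56705959e-01,
         6.84932943e-02],
       [ 9.99999202e-01,  1.22092511e-03,  3.23203497e-04,
        -9.97008130e-06],
       [ 1.04621587e-06, -2.56706163e-01,  9.66489496e-01,
        -1.44177985e-01],
       [ 0.00000000e+00,  0.00000000e+00,  0.00000000e+00,
         1.00000000e+00]])}
```

View pics/top0.png

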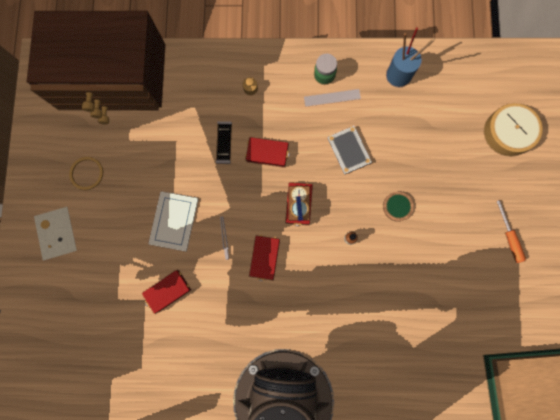

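View pics/scene0.png

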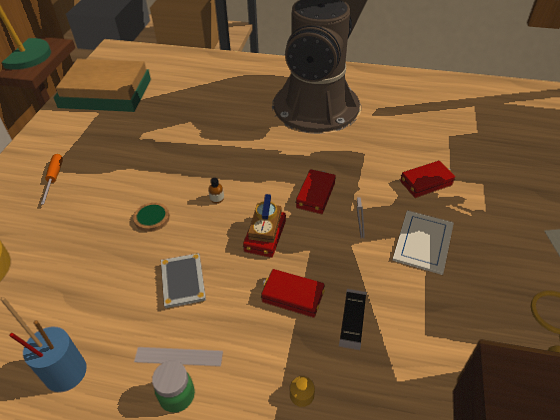

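The red boxes in the top view are at (268,152), (299,203), (264,257) and (166,291). The one at (299,203) has the largest column, so it is farthest to the robot's right, and it carries the stack. I'll confirm this with an enlarged crop and measure the positions.

```bash
python3 - <<'E'
from h import *
t=np.load('top0.npz');s=np.load('scene0.npz')
K,D,W=t['K'],t['D'],t['W'];P=pts(t['d'],K,D,W)
for n,px in dict(red1=(268,152),stack=(299,203),red2=(264,257),red3=(166,291),strip=(224,143),lev=(350,150),cush=(398,206),tile=(174,221),oil=(352,237),tw=(225,238)).items(): print(n,P[px[1],px[0]].round(3))
im=t['im'];hsv=cv2.cvtColor(im,cv2.COLOR_BGR2HSV)
def comp(mask,px,z,name):
    mask=cv2.morphologyEx(mask.astype(np.uint8),cv2.MORPH_CLOSE,np.ones((3,3)))
    n,l,_,_=cv2.connectedComponentsWithStats(mask);
    k=l[px[1],px[0]]
    if k==0: print(name,'none');return
    ys,xs=np.where(l==k);q=onplane(np.c_[xs,ys],z,K,D,W)
    r=cv2.minAreaRect(q.astype(np.float32)*1000);b=cv2.boxPoints(r)
    e=b[1]-b[0] if np.linalg.norm(b[1]-b[0])>np.linalg.norm(b[2]-b[1]) else b[2]-b[1]
    print(name,np.round(r[0],1),np.round(r[1],1),'ang',np.degrees(np.arctan2(e[1],e[0])).round(1)%180)
H,S,V=[hsv[...,i].astype(int) for i in range(3)]
def pr(p):print(p,hsv[p[1],p[0]])
for p in [(224,143),(350,150),(337,145),(398,206),(174,221),(180,240),(299,215),(352,237),(300,180)]:pr(p)
Z=P[...,2]
for n,px,z in [('strip',(224,143),.014),('lev',(350,150),.016),('tile',(174,221),.008)]:
    comp((S<90) if n!='strip' else (V<60),px,z,n)
comp((H>50)&(H<90)&(S>60),(398,206),.012,'cush')
comp((Z>.02)&(Z<.2),(299,203),.03,'stackh')
a=cv2.resize(t['im'][160:245,260:345],(400,400),interpolation=cv2.INTER_CUBIC)
b=cv2.resize(s['im'][180:265,220:305],(400,400),interpolation=cv2.INTER_CUBIC)
cv2.imwrite('pics/crop1.png',np.hstack([a,b]))
E
```

```text
red1 [0.614 0.046 0.031]
stack [ 0.474 -0.034  0.078]
red2 [0.345 0.051 0.03 ]
red3 [0.258 0.292 0.031]
strip [0.642 0.164 0.014]
lev [ 0.626 -0.166  0.013]
cush [ 0.48  -0.287  0.012]
tile [0.435 0.287 0.007]
oil [ 0.395 -0.163  0.06 ]
tw [0.392 0.153 0.01 ]
(224, 143) [  0 170   9]
(350, 150) [15 11 92]
(337, 145) [12 13 96]
(398, 206) [ 70 134  78]
(174, 221) [ 32  20 228]
(180, 240) [ 16  40 140]
(299, 215) [115 127  84]
(352, 237) [135  16  31]
(300, 180) [ 15 119 195]
strip [646.7 165. ] [35.4 96.2] ang 179.3
lev [ 627.1 -163.7] [111.  81.] ang 24.3
tile [436.3 289.4] [104.9 144.6] ang 170.3
cush [ 480.8 -288.1] [53.1 54.6] ang 178.7
stackh [480.1 -33.2] [ 61.9 109.8] ang 176.0
```

View pics/crop1.png

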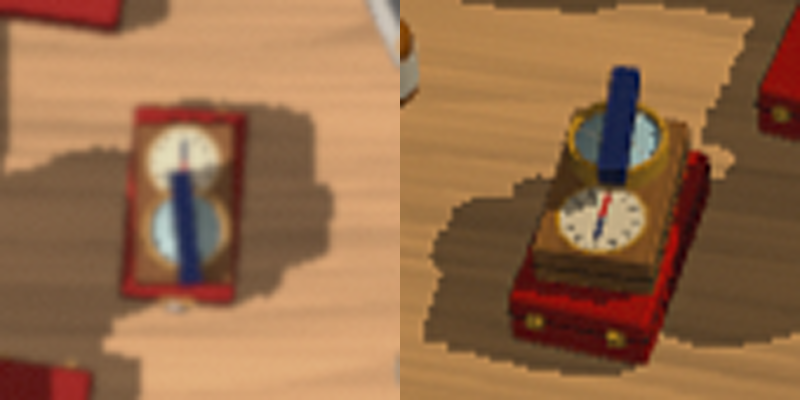

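The crop confirms it: this red case carries the compass, lens and keeper. Its lock points toward the robot and the dial end away from it. Next I move over it for a wrist view.

Request:
{"api": "step_arm", "payload": {
  "xyz": [
    [0.761, 0.906, 0],
    [0.761, 0.906, 0],
    [0.761, 0.906, 0],
    [0.761, 0.906, 0],
    [0.761, 0.906, 0],
    [0.761, 0.906, 0],
    [0.761, 0.906, 0],
    [0.761, 0.906, 0]
  ],
  "yaw": [0, 0, 0, 0, 0, 0, 0, 0],
  "claw": [-1, -1, -1, -1, -1, -1, -1, -1]
}}

```text
time_s: 0.77
tcp_pos: [0.3123, 0.4107, 0.241]
eef_rot: [-180.0, 0.0, -20.1]
contact_force: [0.7, -0.6, 0.4]
gripper_width: 0.0874
gripper_force: 0.0
```

Request:
{"api": "step_arm", "payload": {
  "xyz": [
    [0.761, 0.906, 0],
    [0.761, 0.906, 0],
    [0.761, 0.906, 0],
    [0.761, 0.906, 0],
    [0.761, 0.906, 0],
    [0.761, 0.906, 0],
    [0.761, 0.906, 0],
    [0.761, 0.906, 0]
  ],
  "yaw": [0, 0, 0, 0, 0, 0, 0, 0],
  "claw": [-1, -1, -1, -1, -1, -1, -1, -1]
}}

```text
time_s: 1.43
tcp_pos: [0.3935, 0.1893, 0.2406]
eef_rot: [-180.0, -0.0, -20.1]
contact_force: [-0.1, 1.1, 0.5]
gripper_width: 0.0877
gripper_force: 0.0
```

Request:
{"api": "step_arm", "payload": {
  "xyz": [
    [0.761, 0.906, 0],
    [0.761, 0.906, 0],
    [0.761, 0.906, 0],
    [0.761, 0.906, 0],
    [0.761, 0.906, 0],
    [0.761, 0.906, 0],
    [0.761, 0.906, 0],
    [0.761, 0.906, 0],
    [0.761, 0.906, 0],
    [0.761, 0.906, 0]
  ],
  "yaw": [-0.0556, -0.0556, -0.0556, -0.0556, -0.0556, -0.0556, -0.0556, -0.0556, -0.0556, -0.0556],
  "claw": [-1, -1, -1, -1, -1, -1, -1, -1, -1, -1]
}}

```text
time_s: 2.27
tcp_pos: [0.4742, -0.0312, 0.2403]
eef_rot: [-180.0, 0.0, 0.1]
contact_force: [-0.5, 1.2, 0.3]
gripper_width: 0.0879
gripper_force: 0.0
```

```bash
python3 - <<'E'
from h import *
print(status.get_state())
im,d,K,D,W=cap('wrist','w1.png');np.savez('w1.npz',im=im,d=d,K=K,D=D,W=W)
E
```

```text
{'time_s': 2.2667, 'joints': array([ 2.00249458e+01,  1.41043790e+00, -2.35766072e+01, -1.23549228e-02,
       -6.50353274e+01,  7.00802606e+01]), 'qd': array([ 0.7020776 , -0.6475808 , -0.22471913,  0.03577699, -0.1076047 ,
        0.35755099]), 'joint_torque': array([-7.68160690e-01, -2.99325067e+01,  2.84051603e+01,  6.68833315e+00,
        8.52167071e-02,  1.24753442e-03]), 'tcp_pos': array([ 0.47422061, -0.03122987,  0.24030846]), 'eef_rot': array([-1.79997094e+02,  2.48498680e-02,  9.99903500e-02]), 'contact_force': array([-0.49078607,  1.22759958,  0.30631091]), 'moment': array([-0.01457061,  0.0009046 , -0.02824181]), 'gripper_force': 0.0, 'gripper_width': 0.08790517660720892}
```

View pics/w1.png

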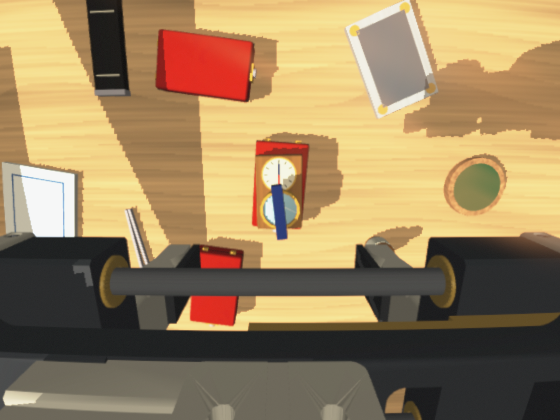

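The wrist view shows the stack at about (280,190), with the keeper's long axis from (276,187) to (283,238). The strip is at (109,45), the leveller at (392,60), the cushion at (476,186) and the tile at (40,200).

```bash
cat >> h.py <<'E'
def rect(mask,px,z,K,D,W,name,P=None):
    mask=cv2.morphologyEx(mask.astype(np.uint8),cv2.MORPH_CLOSE,np.ones((3,3)))
    n,l,_,_=cv2.connectedComponentsWithStats(mask);k=l[px[1],px[0]]
    if k==0: print(name,'none');return
    c=max(cv2.findContours((l==k).astype(np.uint8),0,1)[0],key=cv2.contourArea)
    q=onplane(c[:,0],z,K,D,W);r=cv2.minAreaRect(q.astype(np.float32)*1000);b=cv2.boxPoints(r)
    e=b[1]-b[0] if np.linalg.norm(b[1]-b[0])>np.linalg.norm(b[2]-b[1]) else b[2]-b[1]
    a=(np.degrees(np.arctan2(e[1],e[0]))+90)%180-90
    print(name,np.round(r[0],1),np.round(r[1],1),'ang',a.round(1),'' if P is None else 'z %.3f'%np.median(P[l==k][:,2]))
    return np.array(r[0]),a
def go(x,y,z,yaw,cur):
    # cur: commanded x,y,z,yaw ; tool down
    a=np.radians(cur[3]);d=np.array([x-cur[0],y-cur[1]])
    print('xyz',np.round([(d@[np.cos(a),np.sin(a)])/.2,(d@[np.sin(a),-np.cos(a)])/.2,(cur[2]-z)/.2],4),'yaw',round((cur[3]-yaw)/360,4))
E
python3 - <<'E'
from h import *
t=np.load('w1.npz');im,d,K,D,W=[t[k] for k in('im','d','K','D','W')]
P=pts(d,K,D,W);H,S,V=[x.astype(int) for x in cv2.split(cv2.cvtColor(im,cv2.COLOR_BGR2HSV))]
for p in [(280,215),(297,210),(258,215),(268,212),(475,185),(40,200),(390,60),(110,40),(300,150)]: print(p,H[p[1],p[0]],S[p[1],p[0]],V[p[1],p[0]],P[p[1],p[0]].round(4))
Z=P[...,2]
rect((H>105)&(H<130)&(S>150)&(V<160),(280,215),.076,K,D,W,'keeper',P)
rect((Z>.070)&(Z<.09),(280,215),.076,K,D,W,'keeperZ',P)
rect((Z>.057)&(Z<.09),(290,210),.064,K,D,W,'lensZ',P)
rect((Z>.042)&(Z<.09),(290,210),.052,K,D,W,'compassZ',P)
rect((Z>.022)&(Z<.09),(290,210),.030,K,D,W,'caseZ',P)
rect(((H>35)&(H<95)&(S>60)),(475,185),.012,K,D,W,'felt',P)
rect((S<80),(390,60),.016,K,D,W,'lev',P)
rect((V<70),(110,40),.014,K,D,W,'strip',P)
rect((Z>.008)&(Z<.02),(475,185),.012,K,D,W,'cushZ',P)
rect((Z>.008)&(Z<.025),(390,60),.016,K,D,W,'levZ',P)
t=np.load('top0.npz');im,d,K,D,W=[t[k] for k in('im','d','K','D','W')]
P=pts(d,K,D,W);Z=P[...,2]
rect((Z>.007)&(Z<.025),(224,143),.014,K,D,W,'T stripZ',P)
rect((Z>.008)&(Z<.025),(350,150),.016,K,D,W,'T levZ',P)
rect((Z>.006)&(Z<.02),(398,206),.012,K,D,W,'T cushZ',P)
rect((Z>.004)&(Z<.02),(174,221),.008,K,D,W,'T tileZ',P)
print(np.median(Z[300:330,350:400]))
E
```

```text
(280, 215) 114 154 121 [ 0.4596 -0.0341  0.076 ]
(297, 210) 22 152 238 [ 0.4621 -0.0529  0.0641]
(258, 215) 15 166 190 [ 0.4532 -0.0092  0.0526]
(268, 212) 86 7 247 [ 0.459  -0.0209  0.0611]
(475, 185) 32 101 129 [ 0.4828 -0.2838  0.0124]
(40, 200) 90 1 247 [0.461  0.2823 0.0086]
(390, 60) 14 40 160 [ 0.6264 -0.159   0.0158]
(110, 40) 15 33 31 [0.6486 0.1596 0.0144]
(300, 150) 3 193 143 [ 0.5252 -0.0572  0.0319]
keeper [462.7 -33. ] [56.7  8.8] ang 6.2 z 0.076
keeperZ [462.9 -33.3] [60.4 11.9] ang 6.5 z 0.076
lensZ [460.4 -32.6] [43.5 59.5] ang -24.7 z 0.064
compassZ [472.6 -33.1] [97.1 51.7] ang 1.0 z 0.053
caseZ [476.5 -33.2] [ 61.7 120.7] ang -3.9 z 0.052
felt none
lev [ 626.6 -161.3] [108.9  78.7] ang 24.3 z 0.016
strip [642.8 163.5] [40.6 97.3] ang -0.2 z 0.014
cushZ [ 481.3 -285.3] [73.8 76.5] ang -89.8 z 0.012
levZ [ 626.3 -161.3] [108.5  79. ] ang 24.5 z 0.016
T stripZ [644.2 165.7] [112.   37.5] ang 0.1 z 0.015
T levZ [ 626.  -162.5] [109.1  77.2] ang 24.1 z 0.017
T cushZ [ 479.2 -286.1] [74.6 75.5] ang -45.8 z 0.013
T tileZ [429.1 297.7] [176.  174.9] ang 73.8 z 0.009
0.0009332314439057798
```

Request:
{"api": "step_arm", "payload": {
  "xyz": [
    [-0.056, 0.001, 0.15],
    [-0.056, 0.001, 0.3],
    [-0.056, 0.001, 0.45],
    [-0.056, 0.001, 0.455],
    [-0.056, 0.001, 0.455],
    [-0.056, 0.001, 0.455],
    [-0.056, 0.001, 0.455]
  ],
  "yaw": [-0.0175, -0.0175, -0.0175, -0.0175, -0.0175, -0.0175, -0.0175],
  "claw": [-1, -1, -1, -1, -1, -1, -1]
}}

```text
time_s: 2.9
tcp_pos: [0.4642, -0.0319, 0.1515]
eef_rot: [-180.0, -0.2, 6.4]
contact_force: [-0.1, -1.0, -0.1]
gripper_width: 0.0877
gripper_force: 0.0
```

```bash
python3 - <<'E'
from h import *
for i in range(3):
    s=status.get_state();print(s['tcp_pos'].round(4),s['eef_rot'].round(2))
    im,d,K,D,W=cap('wrist','w2.png');P=pts(d,K,D,W);Z=P[...,2]
    H,S,V=[x.astype(int) for x in cv2.split(cv2.cvtColor(im,cv2.COLOR_BGR2HSV))]
    u=cv2.projectPoints(np.float64([[.4628,-.0332,.076]])@W[:3,:3]-W[:3,3]@W[:3,:3],np.zeros(3),np.zeros(3),K,D)[0][0,0].astype(int);print(u)
    rect((Z>.070)&(Z<.085),u,.076,K,D,W,'keeperZ',P)
    rect((H>105)&(H<130)&(S>150)&(V<160),u,.076,K,D,W,'keeper',P)
im,d,K,D,W=cap('top');P=pts(d,K,D,W);Z=P[...,2];print(P[203,299])
E
```

```text
[ 0.4642 -0.0319  0.1515] [-1.7999e+02 -1.7000e-01  6.4100e+00]
[278 229]
keeperZ [463.  -32.8] [60.2 11.7] ang 6.9 z 0.076
keeper [462.3 -33. ] [57.   8.7] ang 6.5 z 0.076
[ 0.4641 -0.0321  0.1514] [-179.98   -0.18    6.38]
[278 228]
keeperZ [462.9 -33.1] [60.1 11.9] ang 6.4 z 0.076
keeper [462.6 -32.9] [57.9  9. ] ang 7.2 z 0.076
[ 0.4639 -0.0323  0.1512] [-1.7997e+02 -1.6000e-01  6.3600e+00]
[278 228]
keeperZ [462.8 -33.4] [60.1 11.7] ang 6.1 z 0.076
keeper [462.8 -32.8] [56.9  9.3] ang 6.8 z 0.076
[ 0.41729617 -0.028603    0.41609708]
```

View pics/w2.png

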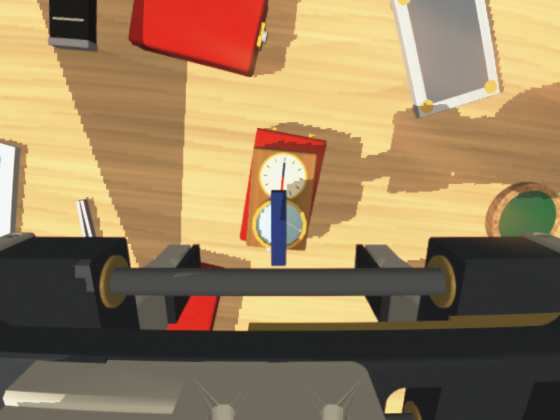

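Request:
{"api": "step_arm", "payload": {
  "xyz": [
    [0, 0, 0.08],
    [0, 0, 0.16],
    [0, 0, 0.24],
    [0, 0, 0.3],
    [0, 0, 0.33],
    [0, 0, 0.345],
    [0, 0, 0.345],
    [0, 0, 0.345],
    [0, 0, 0.345],
    [0, 0, 0.345],
    [0, 0, 0.345],
    [0, 0, 0.345],
    [0, 0, 0.345],
    [0, 0, 0.345],
    [0, 0, 0.345],
    [0, 0, 0.345],
    [0, 0, 0.345],
    [0, 0, 0.345]
  ],
  "yaw": [0, 0, 0, 0, 0, 0, 0, 0, 0, 0, 0, 0, 0, 0, 0, 0, 0, 0],
  "claw": [-1, -1, -1, -1, -1, -1, -1, -1, -1, 1, 1, 1, 1, 1, 1, 1, 1, 1],
  "grip_force": 15
}}

```text
time_s: 4.6
tcp_pos: [0.4628, -0.0328, 0.0805]
eef_rot: [180.0, 0.0, 6.3]
contact_force: [0.4, -0.0, 0.2]
gripper_width: 0.0332
gripper_force: 0.0
```

Request:
{"api": "step_arm", "payload": {
  "xyz": [
    [0, 0, 0],
    [0, 0, 0],
    [0, 0, 0],
    [0, 0, 0],
    [0, 0, 0],
    [0, 0, 0],
    [0, 0, 0],
    [0, 0, -0.02],
    [0, 0, -0.08],
    [0, 0, -0.16],
    [0, 0, -0.26],
    [0, 0, -0.36],
    [0, 0, -0.4],
    [0, 0, -0.4],
    [0, 0, -0.4]
  ],
  "yaw": [0, 0, 0, 0, 0, 0, 0, 0, 0, 0, 0, 0, 0, 0, 0],
  "claw": [1, 1, 1, 1, 1, 1, 1, 1, 1, 1, 1, 1, 1, 1, 1]
}}

```text
time_s: 5.85
tcp_pos: [0.4626, -0.0327, 0.1604]
eef_rot: [-180.0, -0.0, 6.3]
contact_force: [0.7, 0.4, -1.5]
gripper_width: 0.0115
gripper_force: 15.0
```

```bash
python3 - <<'E'
from h import *
print(status.get_state()['gripper_width'])
im,d,K,D,W=cap('wrist','w3.png');np.savez('w3.npz',im=im,d=d,K=K,D=D,W=W)
P=pts(d,K,D,W);Z=P[...,2]
H,S,V=[x.astype(int) for x in cv2.split(cv2.cvtColor(im,cv2.COLOR_BGR2HSV))]
def pj(p):return cv2.projectPoints((np.float64([p])-W[:3,3])@W[:3,:3],np.zeros(3),np.zeros(3),K,D)[0][0,0].astype(int)
rect((Z>.058)&(Z<.085),pj((.47,-.05,.064)),.064,K,D,W,'lensZ',P)
m=(H>105)&(H<130)&(S>150)&(V<160)
ys,xs=np.where(m);print(xs.min(),xs.max(),ys.min(),ys.max(),'kz',np.median(Z[m]),P[m].mean(0))
t=np.load('top0.npz');im,d,K,D,W=[t[k] for k in('im','d','K','D','W')]
P=pts(d,K,D,W);Z=P[...,2]
rect((Z>.005),(174,221),.008,K,D,W,'T tileZ',P)
rect((Z>.072)&(Z<.09),(299,210),.076,K,D,W,'T keeper',P)
go(.6436,.1650,.16,0,(.4628,-.0332,.161,6.3))
E
```

```text
0.011495206400368305
lensZ [464.1 -33.6] [42.1 42.7] ang -84.8 z 0.062
268 287 223 314 kz 0.15572819863879123 [ 0.44126271 -0.03492965  0.15621062]
T tileZ [434.5 284.2] [163.9 158.3] ang 0.8 z 0.009
T keeper [461.8 -33.2] [59.9 12. ] ang 6.2 z 0.077
xyz [ 1.0073 -0.8858  0.005 ] yaw 0.0175
```

View pics/w3.png

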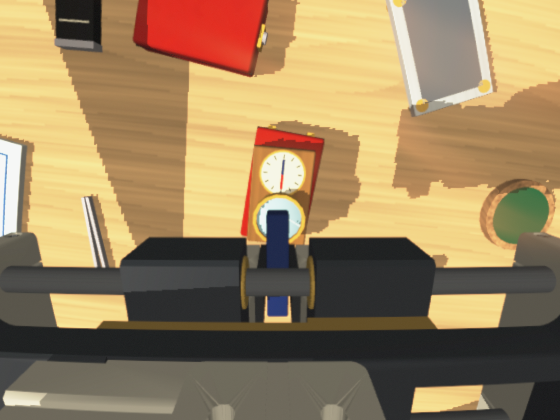

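The keeper is held level in the fingers (column 278, rows 210–315), and the lens is undisturbed at (278,218). Now I carry the keeper to the strip.

Request:
{"api": "step_arm", "payload": {
  "xyz": [
    [0.1, -0.1, 0],
    [0.25, -0.25, 0],
    [0.4, -0.4, 0],
    [0.55, -0.55, 0],
    [0.7, -0.7, 0],
    [0.85, -0.8, 0],
    [0.95, -0.886, 0],
    [0.98, -0.886, 0],
    [0.98, -0.886, 0],
    [0.98, -0.886, 0],
    [0.98, -0.886, 0],
    [0.98, -0.886, 0]
  ],
  "yaw": [0, 0.005, 0.01, 0.0175, 0.0175, 0.0175, 0.0175, 0.0175, 0.0175, 0.0175, 0.0175, 0.0175],
  "claw": [1, 1, 1, 1, 1, 1, 1, 1, 1, 1, 1, 1]
}}

```text
time_s: 6.9
tcp_pos: [0.6372, 0.164, 0.1605]
eef_rot: [180.0, 0.0, -0.0]
contact_force: [-0.0, 0.3, -0.9]
gripper_width: 0.012
gripper_force: 15.0
```

```bash
cat >> h.py <<'E'
def pj(p,K,D,W):return cv2.projectPoints((np.float64([p])-W[:3,3])@W[:3,:3],np.zeros(3),np.zeros(3),K,D)[0][0,0].astype(int)
E
python3 - <<'E'
from h import *
cap('top');cap('top')
s=status.get_state();print(s['tcp_pos'].round(4),s['eef_rot'].round(2),s['gripper_width'])
im,d,K,D,W=cap('wrist','w4.png');np.savez('w4.npz',im=im,d=d,K=K,D=D,W=W)
P=pts(d,K,D,W);Z=P[...,2]
H,S,V=[x.astype(int) for x in cv2.split(cv2.cvtColor(im,cv2.COLOR_BGR2HSV))]
u=pj((.67,.165,.014),K,D,W);print(u)
rect((Z>.008)&(Z<.022),u,.014,K,D,W,'stripZ',P)
m=(H>105)&(H<130)&(S>150)&(V<160)
e=np.median(Z[m]);print('kz',e)
rect(m,tuple(np.argwhere(m)[len(np.argwhere(m))//2][::-1]),e,K,D,W,'k')
E
```

```text
[0.6376 0.1643 0.161 ] [-1.7998e+02 -2.0000e-02 -0.0000e+00] 0.011670859369585373
[276 172]
stripZ [647.8 166.1] [106.4  36.9] ang 0.1 z 0.014
kz 0.15641888533871798
k [613.5 164.2] [10.8  9.6] ang 0.0
```

View pics/w4.png

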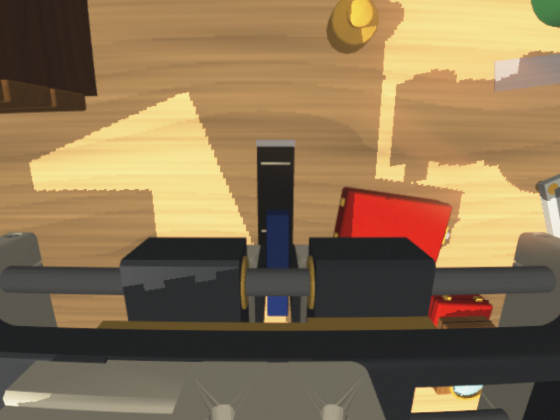

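The strip is directly ahead of the held bar, with its cream lines at (275,163) and (265,231). I'll measure the lines and the held bar's edges.

```bash
python3 - <<'E'
from h import *
t=np.load('w4.npz');im,d,K,D,W=[t[k] for k in('im','d','K','D','W')]
g=cv2.cvtColor(im,cv2.COLOR_BGR2GRAY).astype(int)
def cen(r0,r1,c0,c1):
    p=g[r0:r1,c0:c1].mean(1);p=p-np.percentile(p,40);p[p<0]=0
    return (p*np.arange(r0,r1)).sum()/p.sum()
r=cen(156,170,264,286),cen(226,236,262,266)
print(r,onplane([(275,r[0]),(264,r[1])],.014,K,D,W))
c=[np.argmax(np.abs(np.diff(g[190])[245:275]))+245,np.argmax(np.abs(np.diff(g[190])[280:310]))+280];print(c,onplane([(c[0]+.5,190),(c[1]+.5,190)],.014,K,D,W))
H,S,V=[x.astype(int) for x in cv2.split(cv2.cvtColor(im,cv2.COLOR_BGR2HSV))]
m=((H>105)&(H<130)&(S>150)&(V<170)).astype(np.uint8);ys,xs=np.where(m);print(ys.min(),onplane([(278,ys.min())],.156,K,D,W))
T=np.load('top0.npz');im,d,K,D,W=[T[k] for k in('im','d','K','D','W')]
Z=pts(d,K,D,W)[...,2]
rect((Z>.007)&(Z<.025),(224,143),.014,K,D,W,'T')
E
```

```text
(np.float64(162.91543923478667), np.float64(230.43367722918197)) [[0.67951809 0.16657677]
 [0.61147301 0.17780557]]
[np.int64(256), np.int64(292)] [[0.65312952 0.18475335]
 [0.65317117 0.14941507]]
220 [[0.66326135 0.16400429]]
T [644.2 165.7] [112.   37.5] ang 0.1
```

Request:
{"api": "step_arm", "payload": {
  "xyz": [
    [0.0365, -0.0095, 0.05],
    [0.0365, -0.0095, 0.15],
    [0.0365, -0.0095, 0.25],
    [0.0365, -0.0095, 0.35],
    [0.0365, -0.0095, 0.45],
    [0.0365, -0.0095, 0.53],
    [0.0365, -0.0095, 0.58],
    [0.0365, -0.0095, 0.61],
    [0.0365, -0.0095, 0.63],
    [0.0365, -0.0095, 0.64],
    [0.0365, -0.0095, 0.6475],
    [0.0365, -0.0095, 0.6475],
    [0.0365, -0.0095, 0.6475],
    [0.0365, -0.0095, 0.6475]
  ],
  "yaw": [0, 0, 0, 0, 0, 0, 0, 0, 0, 0, 0, 0, 0, 0],
  "claw": [1, 1, 1, 1, 1, 1, 1, 1, 1, 1, 1, 1, 1, 1]
}}

```text
time_s: 8.22
tcp_pos: [0.6457, 0.1671, 0.0318]
eef_rot: [-180.0, -0.1, 0.0]
contact_force: [-0.3, 0.1, -1.1]
gripper_width: 0.0116
gripper_force: 15.0
```

Request:
{"api": "step_arm", "payload": {
  "xyz": [
    [0, 0, 0.004],
    [0, 0, 0.004],
    [0, 0, 0.004],
    [0, 0, 0.004],
    [0, 0, 0.004],
    [0, 0, 0.004],
    [0, 0, 0.004],
    [0, 0, -0.05],
    [0, 0, -0.2],
    [0, 0, -0.4],
    [0, 0, -0.6],
    [0, 0, -0.75],
    [0, 0, -0.75],
    [0, 0, -0.75]
  ],
  "yaw": [0, 0, 0, 0, 0, 0, 0, 0, 0, 0, 0, 0, 0, 0],
  "claw": [1, 1, -0.5, -0.5, -0.5, -0.5, -0.5, -1, -1, -1, -1, -1, -1, -1]
}}

```text
time_s: 9.38
tcp_pos: [0.6465, 0.1674, 0.1849]
eef_rot: [-179.8, -0.3, 0.0]
contact_force: [-0.5, -0.2, -1.7]
gripper_width: 0.0851
gripper_force: 0.0
```

```bash
python3 - <<'E'
from h import *
im,d,K,D,W=cap('wrist','w5.png');P=pts(d,K,D,W);Z=P[...,2]
u=pj((.6455,.166,.026),K,D,W)
rect((Z>.020)&(Z<.04),u,.026,K,D,W,'keeper placed',P)
# tile in w1 / lens
go(.4628,-.033,.182,6.3,(.6455,.1663,.1815,0))
E
```

```text
keeper placed [645.3 166.5] [11.5 59.4] ang -0.1 z 0.026
xyz [-0.9135  0.9965 -0.0025] yaw -0.0175
```

Request:
{"api": "step_arm", "payload": {
  "xyz": [
    [-0.15, 0.15, 0],
    [-0.3, 0.3, 0],
    [-0.45, 0.45, 0],
    [-0.6, 0.6, 0],
    [-0.75, 0.75, 0],
    [-0.9, 0.9, 0],
    [-0.908, 0.996, 0],
    [-0.908, 0.996, 0],
    [-0.908, 0.996, 0],
    [-0.908, 0.996, 0],
    [-0.908, 0.996, 0],
    [-0.908, 0.996, 0]
  ],
  "yaw": [0, 0, 0, 0, 0, 0, 0, 0, 0, 0, 0, 0],
  "claw": [-1, -1, -1, -1, -1, -1, -1, -1, -1, -1, -1, -1]
}}

```text
time_s: 10.43
tcp_pos: [0.4642, -0.0319, 0.1806]
eef_rot: [180.0, 0.1, 0.1]
contact_force: [-0.1, -1.1, 0.4]
gripper_width: 0.0875
gripper_force: 0.0
```

```bash
python3 - <<'E'
from h import *
cap('top');cap('top')
for i in range(2):
    s=status.get_state();print(s['tcp_pos'].round(4))
    im,d,K,D,W=cap('wrist','w6.png');P=pts(d,K,D,W);Z=P[...,2]
    np.savez('w6.npz',im=im,d=d,K=K,D=D,W=W)
    n,l=cv2.connectedComponents(((Z>.057)&(Z<.07)).astype(np.uint8))
    u=pj((.464,-.0535,.064),K,D,W);k=l[u[1],u[0]];print(u,k)
    c=max(cv2.findContours((l==k).astype(np.uint8),0,1)[0],key=cv2.contourArea)
    q=onplane(c[:,0],.064,K,D,W)*1000;print('lens',cv2.minEnclosingCircle(q.astype(np.float32)),cv2.fitEllipse(q.astype(np.float32)))
    u=pj((.50,-.055,.052),K,D,W);rect((Z>.042)&(Z<.07),u,.052,K,D,W,'comp',P)
E
```

```text
[ 0.4641 -0.0319  0.1806]
[301 213] 1
lens ((463.1883239746094, -33.961936950683594), 22.383159637451172) ((463.1756286621094, -33.83150863647461), (42.542842864990234, 43.855682373046875), 90.71326446533203)
comp [479.1 -32.9] [84.  51.6] ang 1.0 z 0.053
[ 0.464  -0.032   0.1807]
[301 213] 1
lens ((463.1806335449219, -33.69770431518555), 22.291318893432617) ((463.1616516113281, -33.85181427001953), (42.50701141357422, 43.83181381225586), 91.63549041748047)
comp [479.1 -32.9] [84.  51.6] ang 1.1 z 0.053
```

View pics/w6.png

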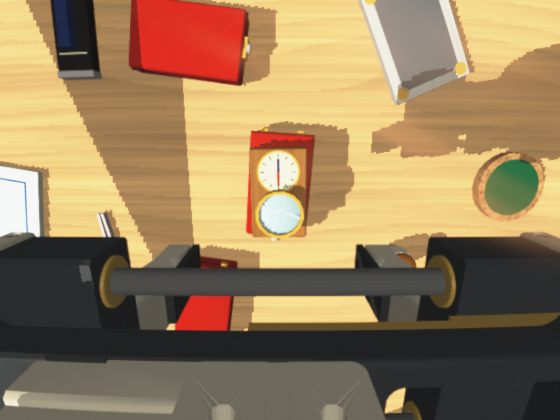

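The keeper on the strip measures centred. The lens is clear on the compass at (279,213), and its rim fits a circle centred at (463.2, −33.8) mm. I'm picking it up.

Request:
{"api": "step_arm", "payload": {
  "xyz": [
    [-0.0045, 0.0035, 0.1],
    [-0.0045, 0.0035, 0.22],
    [-0.0045, 0.0035, 0.34],
    [-0.0045, 0.0035, 0.44],
    [-0.0045, 0.0035, 0.51],
    [-0.0045, 0.0035, 0.55],
    [-0.0045, 0.0035, 0.5675],
    [-0.0045, 0.0035, 0.5675],
    [-0.0045, 0.0035, 0.5675],
    [-0.0045, 0.0035, 0.5675],
    [-0.0045, 0.0035, 0.5675],
    [-0.0045, 0.0035, 0.5675],
    [-0.0045, 0.0035, 0.5675],
    [-0.0045, 0.0035, 0.5675],
    [-0.0045, 0.0035, 0.5675],
    [-0.0045, 0.0035, 0.5675],
    [-0.0045, 0.0035, 0.5675],
    [-0.0045, 0.0035, 0.5675],
    [-0.0045, 0.0035, 0.5675],
    [-0.0045, 0.0035, 0.5675]
  ],
  "yaw": [0, 0, 0, 0, 0, 0, 0, 0, 0, 0, 0, 0, 0, 0, 0, 0, 0, 0, 0, 0],
  "claw": [-1, -1, -1, -1, -1, -1, -1, -1, -1, 1, 1, 1, 1, 1, 1, 1, 1, 1, 1, 1],
  "grip_force": 10
}}

```text
time_s: 12.3
tcp_pos: [0.463, -0.0332, 0.0676]
eef_rot: [180.0, 0.0, 0.0]
contact_force: [-0.2, -0.0, 1.4]
gripper_width: 0.0435
gripper_force: 10.0
```

Request:
{"api": "step_arm", "payload": {
  "xyz": [
    [0, 0, 0],
    [0, 0, -0.02],
    [0, 0, -0.06],
    [0, 0, -0.12],
    [0, 0, -0.22],
    [0, 0, -0.32],
    [0, 0, -0.4],
    [0, 0, -0.4],
    [0, 0, -0.4]
  ],
  "yaw": [0, 0, 0, 0, 0, 0, 0, 0, 0],
  "claw": [1, 1, 1, 1, 1, 1, 1, 1, 1]
}}

```text
time_s: 13.05
tcp_pos: [0.4636, -0.0329, 0.1489]
eef_rot: [-179.9, -0.2, 0.0]
contact_force: [-0.6, -0.3, -0.4]
gripper_width: 0.0435
gripper_force: 10.0
```

Request:
{"api": "step_arm", "payload": {
  "xyz": [
    [0.085, 0.12, 0],
    [0.085, 0.26, 0],
    [0.085, 0.4, 0],
    [0.085, 0.54, 0],
    [0.085, 0.68, 0],
    [0.085, 0.82, 0],
    [0.085, 0.94, 0],
    [0.085, 1.0, 0],
    [0.085, 1.0, 0],
    [0.085, 1.0, 0],
    [0.085, 1.0, 0]
  ],
  "yaw": [0, 0, 0, 0, 0, 0, 0, 0, 0, 0, 0],
  "claw": [1, 1, 1, 1, 1, 1, 1, 1, 1, 1, 1]
}}

```text
time_s: 13.97
tcp_pos: [0.4797, -0.2326, 0.1471]
eef_rot: [-180.0, 0.1, 0.0]
contact_force: [-0.2, -0.5, 0.2]
gripper_width: 0.0435
gripper_force: 10.0
```

Request:
{"api": "step_arm", "payload": {
  "xyz": [
    [0, 0.1, 0],
    [0, 0.2, 0],
    [0, 0.262, 0],
    [0, 0.262, 0],
    [0, 0.262, 0],
    [0, 0.262, 0]
  ],
  "yaw": [0, 0, 0, 0, 0, 0],
  "claw": [1, 1, 1, 1, 1, 1]
}}

```text
time_s: 14.47
tcp_pos: [0.48, -0.2848, 0.1474]
eef_rot: [-180.0, 0.0, 0.0]
contact_force: [-0.4, -0.1, -0.9]
gripper_width: 0.0438
gripper_force: 10.0
```

```bash
python3 - <<'E'
from h import *
s=status.get_state();print(s['tcp_pos'].round(4),s['gripper_width'])
im,d,K,D,W=cap('wrist','w7.png');P=pts(d,K,D,W);Z=P[...,2]
np.savez('w7.npz',im=im,d=d,K=K,D=D,W=W)
rect((Z>.006)&(Z<.02),pj((.51,-.286,.012),K,D,W),.012,K,D,W,'cush',P)
E
```

```text
[ 0.48   -0.2848  0.1474] 0.04378798649673321
cush [ 486.2 -286.8] [75.  62.5] ang 87.9 z 0.012
```

View pics/w7.png

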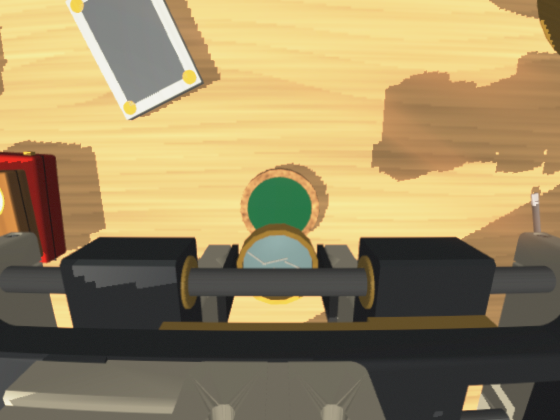

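The lens is held level at (279,262), glass side up. The cushion lines up ahead of it at (280,205). I'm setting it down gently.

Request:
{"api": "step_arm", "payload": {
  "xyz": [
    [0, 0.001, 0.08],
    [0, 0.001, 0.18],
    [0, 0.001, 0.28],
    [0, 0.001, 0.38],
    [0, 0.001, 0.46],
    [0, 0.001, 0.52],
    [0, 0.001, 0.56],
    [0, 0.001, 0.58],
    [0, 0.001, 0.59],
    [0, 0.001, 0.5975],
    [0, 0.001, 0.5975],
    [0, 0.001, 0.5975],
    [0, 0.001, 0.5975]
  ],
  "yaw": [0, 0, 0, 0, 0, 0, 0, 0, 0, 0, 0, 0, 0],
  "claw": [1, 1, 1, 1, 1, 1, 1, 1, 1, 1, 1, 1, 1]
}}

```text
time_s: 15.6
tcp_pos: [0.4805, -0.2858, 0.0287]
eef_rot: [180.0, -0.1, 0.0]
contact_force: [0.4, -0.2, -1.3]
gripper_width: 0.0435
gripper_force: 10.0
```

Request:
{"api": "step_arm", "payload": {
  "xyz": [
    [0, 0, 0.0025],
    [0, 0, 0.0035],
    [0, 0, 0.0035],
    [0, 0, 0.0035],
    [0, 0, 0.0035],
    [0, 0, 0.0035],
    [0, 0, 0.0035],
    [0, 0, 0.0035],
    [0, 0, 0.0035],
    [0, 0, -0.05],
    [0, 0, -0.2],
    [0, 0, -0.4],
    [0, 0, -0.6],
    [0, 0, -0.75],
    [0, 0, -0.75],
    [0, 0, -0.75]
  ],
  "yaw": [0, 0, 0, 0, 0, 0, 0, 0, 0, 0, 0, 0, 0, 0, 0, 0],
  "claw": [1, 1, 1, -0.6, -0.6, -0.6, -0.6, -0.6, -0.6, -1, -1, -1, -1, -1, -1, -1]
}}

```text
time_s: 16.93
tcp_pos: [0.4813, -0.286, 0.1814]
eef_rot: [179.9, -0.3, 0.0]
contact_force: [0.9, 1.1, 0.4]
gripper_width: 0.0879
gripper_force: 0.0
```

```bash
python3 - <<'E'
from h import *
s=status.get_state();print(s['tcp_pos'].round(4),s['gripper_width'])
im,d,K,D,W=cap('wrist','w8.png');P=pts(d,K,D,W);Z=P[...,2]
rect((Z>.006)&(Z<.035),pj((.51,-.286,.012),K,D,W),.012,K,D,W,'cush',P)
rect((Z>.018)&(Z<.035),pj((.5,-.286,.024),K,D,W),.024,K,D,W,'lens',P)
E
```

```text
[ 0.4813 -0.286   0.1814] 0.0878991669897802
cush [ 480.2 -287. ] [73.2 75. ] ang -89.9 z 0.013
lens [ 480.3 -285.9] [43.3 43.3] ang -89.9 z 0.022
```

Request:
{"api": "step_arm", "payload": {
  "xyz": [
    [0, -0.15, 0],
    [0, -0.35, 0],
    [0, -0.55, 0],
    [0, -0.75, 0],
    [0, -0.95, 0],
    [0, -1, 0],
    [0, -1, 0]
  ],
  "yaw": [0, 0, 0, 0, 0, 0, 0],
  "claw": [-1, -1, -1, -1, -1, -1, -1]
}}

```text
time_s: 17.57
tcp_pos: [0.4793, -0.0834, 0.1773]
eef_rot: [180.0, 0.1, 0.2]
contact_force: [-0.3, -0.1, -0.2]
gripper_width: 0.0875
gripper_force: 0.0
```

Request:
{"api": "step_arm", "payload": {
  "xyz": [
    [-0.005, -0.15, 0],
    [-0.005, -0.266, 0],
    [-0.005, -0.266, 0],
    [-0.005, -0.266, 0],
    [-0.005, -0.266, 0],
    [-0.005, -0.266, 0]
  ],
  "yaw": [-0.0028, -0.0028, -0.0028, -0.0028, -0.0028, -0.0028],
  "claw": [-1, -1, -1, -1, -1, -1]
}}

```text
time_s: 18.07
tcp_pos: [0.4787, -0.0335, 0.1776]
eef_rot: [180.0, 0.1, 1.0]
contact_force: [-0.1, 0.0, -0.8]
gripper_width: 0.0879
gripper_force: 0.0
```

```bash
python3 - <<'E'
from h import *
cap('top');
for i in (0,1):
    s=status.get_state();print(s['tcp_pos'].round(4),s['gripper_width'])
    im,d,K,D,W=cap('wrist','w9.png');P=pts(d,K,D,W);Z=P[...,2]
    rect((Z>.042)&(Z<.06),pj((.50,-.033,.052),K,D,W),.052,K,D,W,'comp',P)
    rect((Z>.02)&(Z<.06),pj((.50,-.033,.052),K,D,W),.03,K,D,W,'case',P)
    rect((Z>.02)&(Z<.042),pj((.5265,-.037,.03),K,D,W),.03,K,D,W,'caseonly',P)
E
```

```text
[ 0.4788 -0.0335  0.1777] 0.08774955998393316
comp [480.1 -33. ] [82.9 51.6] ang 1.0 z 0.052
case [482.2 -33.4] [ 62.  110.1] ang -3.8 z 0.052
caseonly [496.3 -34.5] [61.5 82. ] ang -4.0 z 0.030
[ 0.4788 -0.0335  0.1778] 0.08755997626317487
comp [480.2 -33. ] [82.9 51.6] ang 1.0 z 0.052
case [482.3 -33.4] [ 62.  110.1] ang -3.7 z 0.052
caseonly [496.2 -34.5] [61.5 81.9] ang -3.9 z 0.030
```

Request:
{"api": "step_arm", "payload": {
  "xyz": [
    [0.003, 0, 0.12],
    [0.003, 0, 0.26],
    [0.003, 0, 0.4],
    [0.003, 0, 0.52],
    [0.003, 0, 0.6],
    [0.003, 0, 0.64],
    [0.003, 0, 0.6575],
    [0.003, 0, 0.6575],
    [0.003, 0, 0.6575],
    [0.003, 0, 0.6575],
    [0.003, 0, 0.6575],
    [0.003, 0, 0.6575],
    [0.003, 0, 0.6575],
    [0.003, 0, 0.6575],
    [0.003, 0, 0.6575],
    [0.003, 0, 0.6575],
    [0.003, 0, 0.6575],
    [0.003, 0, 0.6575],
    [0.003, 0, 0.6575]
  ],
  "yaw": [0, 0, 0, 0, 0, 0, 0, 0, 0, 0, 0, 0, 0, 0, 0, 0, 0, 0, 0],
  "claw": [-1, -1, -1, -1, -1, -1, -1, -1, -1, 1, 1, 1, 1, 1, 1, 1, 1, 1, 1],
  "grip_force": 20
}}

```text
time_s: 19.8
tcp_pos: [0.4797, -0.0325, 0.0467]
eef_rot: [180.0, -0.0, 1.0]
contact_force: [-1.0, 1.0, 4.4]
gripper_width: 0.052
gripper_force: 20.0
```

Request:
{"api": "step_arm", "payload": {
  "xyz": [
    [0, 0, 0],
    [0, 0, -0.02],
    [0, 0, -0.06],
    [0, 0, -0.14],
    [0, 0, -0.26],
    [0, 0, -0.4],
    [0, 0, -0.5],
    [0, 0, -0.55],
    [0, 0, -0.55],
    [0, 0, -0.55]
  ],
  "yaw": [0, 0, 0, 0, 0, 0, 0, 0, 0, 0],
  "claw": [1, 1, 1, 1, 1, 1, 1, 1, 1, 1]
}}

```text
time_s: 20.63
tcp_pos: [0.4794, -0.0325, 0.1565]
eef_rot: [-180.0, -0.0, 1.0]
contact_force: [-0.1, -0.5, -1.5]
gripper_width: 0.0521
gripper_force: 20.0
```

```bash
python3 - <<'E'
from h import *
s=status.get_state();print(s['tcp_pos'].round(4),s['gripper_width'])
go(.5995,-.14,.157,24.3,(.4796,-.033,.157,1.0))
E
```

```text
[ 0.4794 -0.0325  0.1565] 0.05206509264298975
xyz [0.5901 0.5454 0.    ] yaw -0.0647
```

Request:
{"api": "step_arm", "payload": {
  "xyz": [
    [0.08, 0.08, 0],
    [0.2, 0.18, 0],
    [0.32, 0.3, 0],
    [0.44, 0.42, 0],
    [0.54, 0.5, 0],
    [0.59, 0.545, 0],
    [0.59, 0.545, 0],
    [0.59, 0.545, 0],
    [0.59, 0.545, 0],
    [0.59, 0.545, 0]
  ],
  "yaw": [-0.01, -0.025, -0.04, -0.055, -0.0647, -0.0647, -0.0647, -0.0647, -0.0647, -0.0647],
  "claw": [1, 1, 1, 1, 1, 1, 1, 1, 1, 1]
}}

```text
time_s: 21.47
tcp_pos: [0.5986, -0.1388, 0.1558]
eef_rot: [-180.0, 0.1, 24.3]
contact_force: [0.4, -0.8, -0.8]
gripper_width: 0.0521
gripper_force: 20.0
```

```bash
python3 - <<'E'
from h import *
cap('top')
s=status.get_state();print(s['tcp_pos'].round(4),s['eef_rot'].round(2),s['gripper_width'])
im,d,K,D,W=cap('wrist','w10.png');P=pts(d,K,D,W);Z=P[...,2]
np.savez('w10.npz',im=im,d=d,K=K,D=D,W=W)
u=pj((.66,-.147,.016),K,D,W);print(u,Z[u[1],u[0]])
rect((Z>.008)&(Z<.025),u,.016,K,D,W,'lev',P)
E
```

```text
[ 0.5988 -0.1388  0.1563] [-1.7998e+02  3.0000e-02  2.4360e+01] 0.0519992586192776
[312 152] 0.016658300384976732
lev [ 627.1 -162.8] [106.4  75.8] ang 24.6 z 0.016
```

View pics/w10.png

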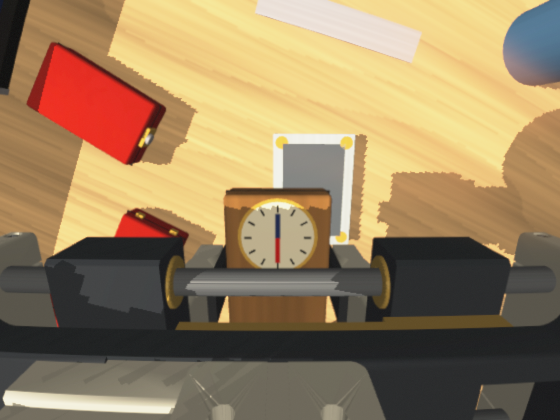

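Request:
{"api": "step_arm", "payload": {
  "xyz": [
    [0.04, 0.08, 0],
    [0.076, 0.16, 0.02],
    [0.076, 0.16, 0.1],
    [0.076, 0.16, 0.2],
    [0.076, 0.16, 0.3],
    [0.076, 0.16, 0.4],
    [0.076, 0.16, 0.48],
    [0.076, 0.16, 0.54],
    [0.076, 0.16, 0.58],
    [0.076, 0.16, 0.6],
    [0.076, 0.16, 0.61],
    [0.076, 0.16, 0.616],
    [0.076, 0.16, 0.616],
    [0.076, 0.16, 0.616],
    [0.076, 0.16, 0.616]
  ],
  "yaw": [0, 0, 0, 0, 0, 0, 0, 0, 0, 0, 0, 0, 0, 0, 0],
  "claw": [1, 1, 1, 1, 1, 1, 1, 1, 1, 1, 1, 1, 1, 1, 1]
}}

```text
time_s: 22.82
tcp_pos: [0.627, -0.1623, 0.0341]
eef_rot: [180.0, -0.1, 24.3]
contact_force: [0.3, 0.8, -1.3]
gripper_width: 0.0521
gripper_force: 20.0
```

Request:
{"api": "step_arm", "payload": {
  "xyz": [
    [0, 0, 0.003],
    [0, 0, 0.005],
    [0, 0, 0.005],
    [0, 0, 0.005],
    [0, 0, 0.005],
    [0, 0, 0.005],
    [0, 0, 0.005],
    [0, 0, 0.005],
    [0, 0, 0.005],
    [0, 0, -0.05],
    [0, 0, -0.2],
    [0, 0, -0.4],
    [0, 0, -0.6],
    [0, 0, -0.75],
    [0, 0, -0.75],
    [0, 0, -0.75]
  ],
  "yaw": [0, 0, 0, 0, 0, 0, 0, 0, 0, 0, 0, 0, 0, 0, 0, 0],
  "claw": [1, 1, 1, -0.9, -0.9, -0.9, -0.9, -0.9, -0.9, -1, -1, -1, -1, -1, -1, -1]
}}

```text
time_s: 24.15
tcp_pos: [0.6278, -0.1623, 0.1871]
eef_rot: [179.9, -0.3, 24.3]
contact_force: [-0.8, -0.5, -0.4]
gripper_width: 0.0876
gripper_force: 0.0
```

```bash
python3 - <<'E'
from h import *
cap('top')
s=status.get_state();print(s['tcp_pos'].round(4),s['eef_rot'].round(2),s['gripper_width'])
im,d,K,D,W=cap('wrist','w11.png');P=pts(d,K,D,W);Z=P[...,2]
u=pj((.63,-.161,.038),K,D,W);print(u,Z[u[1],u[0]])
rect((Z>.008)&(Z<.045),u,.016,K,D,W,'lev',P)
rect((Z>.027)&(Z<.045),u,.038,K,D,W,'compass',P)
go(.4780,-.034,.18,-3.9,(.6265,-.1628,.1838,24.33))
E
```

```text
[ 0.6267 -0.1622  0.1849] [ 1.7997e+02 -1.2000e-01  2.4320e+01] 0.08766189134278957
[277 202] 0.038227387949434366
lev [ 627.1 -162.8] [106.8  75.9] ang 24.2 z 0.037
compass [ 626.6 -162.3] [82.8 51.6] ang 24.3 z 0.038
xyz [-0.4112 -0.8927  0.019 ] yaw 0.0784
```

Request:
{"api": "step_arm", "payload": {
  "xyz": [
    [-0.08, -0.17, 0],
    [-0.16, -0.35, 0],
    [-0.24, -0.53, 0],
    [-0.32, -0.7, 0],
    [-0.41, -0.85, 0],
    [-0.41, -0.893, 0],
    [-0.41, -0.893, 0],
    [-0.41, -0.893, 0],
    [-0.41, -0.893, 0],
    [-0.41, -0.893, 0],
    [-0.41, -0.893, 0]
  ],
  "yaw": [0.0784, 0.0784, 0.0784, 0.0784, 0.0784, 0.0784, 0.0784, 0.0784, 0.0784, 0.0784, 0.0784],
  "claw": [-1, -1, -1, -1, -1, -1, -1, -1, -1, -1, -1]
}}

```text
time_s: 25.17
tcp_pos: [0.4787, -0.0339, 0.1828]
eef_rot: [180.0, 0.1, -4.0]
contact_force: [0.5, -0.0, -0.3]
gripper_width: 0.0875
gripper_force: 0.0
```

```bash
python3 - <<'E'
from h import *
cap('top')
s=status.get_state();print(s['tcp_pos'].round(4),s['eef_rot'].round(2),s['gripper_width'])
im,d,K,D,W=cap('wrist','w12.png');P=pts(d,K,D,W);Z=P[...,2]
u=pj((.5,-.036,.03),K,D,W);print(u,Z[u[1],u[0]])
rect((Z>.026)&(Z<.045),u,.03,K,D,W,'case top',P)
E
```

```text
[ 0.4786 -0.0339  0.1829] [ 1.7997e+02  6.0000e-02 -3.9500e+00] 0.08730494129384
[277 182] 0.029833510314309086
case top [480.9 -33.5] [ 61.5 106.6] ang -4.0 z 0.030
```

View pics/w12.png

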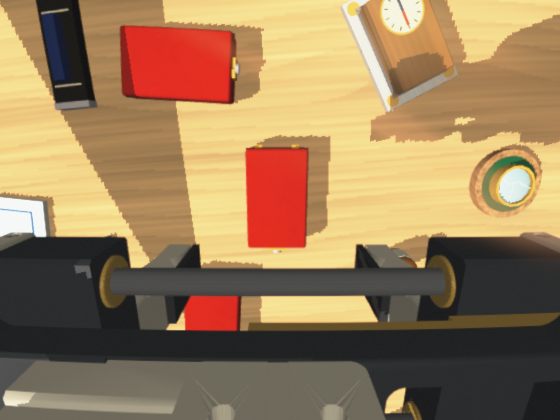

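The view shows the case bare at (277,198), with the lens on the cushion and the compass on the plate. I'm picking up the case.

Request:
{"api": "step_arm", "payload": {
  "xyz": [
    [0.008, -0.0015, 0.12],
    [0.008, -0.0015, 0.28],
    [0.008, -0.0015, 0.44],
    [0.008, -0.0015, 0.6],
    [0.008, -0.0015, 0.7],
    [0.008, -0.0015, 0.77],
    [0.008, -0.0015, 0.805],
    [0.008, -0.0015, 0.819],
    [0.008, -0.0015, 0.819],
    [0.008, -0.0015, 0.819],
    [0.008, -0.0015, 0.819],
    [0.008, -0.0015, 0.819],
    [0.008, -0.0015, 0.819],
    [0.008, -0.0015, 0.819],
    [0.008, -0.0015, 0.819],
    [0.008, -0.0015, 0.819],
    [0.008, -0.0015, 0.819],
    [0.008, -0.0015, 0.819],
    [0.008, -0.0015, 0.819]
  ],
  "yaw": [0, 0, 0, 0, 0, 0, 0, 0, 0, 0, 0, 0, 0, 0, 0, 0, 0, 0, 0],
  "claw": [-1, -1, -1, -1, -1, -1, -1, -1, -1, -1, 1, 1, 1, 1, 1, 1, 1, 1, 1],
  "grip_force": 30
}}

```text
time_s: 26.85
tcp_pos: [0.4801, -0.0331, 0.02]
eef_rot: [-180.0, -0.0, -3.9]
contact_force: [-1.8, -0.7, 6.2]
gripper_width: 0.0617
gripper_force: 30.0
```

Request:
{"api": "step_arm", "payload": {
  "xyz": [
    [0, 0, 0],
    [0, 0, -0.02],
    [0, 0, -0.06],
    [0, 0, -0.14],
    [0, 0, -0.26],
    [0, 0, -0.4],
    [0, 0, -0.54],
    [0, 0, -0.65],
    [0, 0, -0.7],
    [0, 0, -0.7],
    [0, 0, -0.7],
    [0, 0, -0.7]
  ],
  "yaw": [0, 0, 0, 0, 0, 0, 0, 0, 0, 0, 0, 0],
  "claw": [1, 1, 1, 1, 1, 1, 1, 1, 1, 1, 1, 1]
}}

```text
time_s: 27.85
tcp_pos: [0.4787, -0.0333, 0.158]
eef_rot: [180.0, 0.1, -3.9]
contact_force: [-0.3, 0.0, -2.9]
gripper_width: 0.0619
gripper_force: 30.0
```

```bash
python3 - <<'E'
from h import *
s=status.get_state();print(s['tcp_pos'].round(4),s['gripper_width'])
T=np.load('top0.npz');im,d,K,D,W=[T[k] for k in('im','d','K','D','W')]
H,S,V=[x.astype(int) for x in cv2.split(cv2.cvtColor(im,cv2.COLOR_BGR2HSV))]
for th in (60,75,90):rect(S<th,(174,221),.008,K,D,W,'tile')
go(.41,.24,.16,-9.5,(.4798,-.0336,.16,-3.89))
E
```

```text
[ 0.4787 -0.0333  0.158 ] 0.06185274643433322
tile [436.3 289.2] [101.4 140.4] ang -9.8 
tile [436.1 289.3] [102.4 141.8] ang -9.8 
tile [436.3 289.4] [104.9 144.6] ang -9.7 
xyz [-0.441  -1.3412  0.    ] yaw 0.0156
```

Request:
{"api": "step_arm", "payload": {
  "xyz": [
    [-0.04, -0.12, 0],
    [-0.08, -0.26, 0],
    [-0.13, -0.4, 0],
    [-0.18, -0.54, 0],
    [-0.23, -0.7, 0],
    [-0.28, -0.86, 0],
    [-0.32, -0.96, 0],
    [-0.33, -1, 0],
    [-0.33, -1, 0]
  ],
  "yaw": [0, 0, 0, 0, 0, 0, 0, 0, 0],
  "claw": [1, 1, 1, 1, 1, 1, 1, 1, 1]
}}

```text
time_s: 28.6
tcp_pos: [0.4268, 0.1721, 0.1581]
eef_rot: [179.9, 0.1, -3.8]
contact_force: [0.8, 0.4, -2.0]
gripper_width: 0.0619
gripper_force: 30.0
```

Request:
{"api": "step_arm", "payload": {
  "xyz": [
    [-0.04, -0.1, 0],
    [-0.08, -0.2, 0],
    [-0.11, -0.3, 0],
    [-0.11, -0.341, 0],
    [-0.11, -0.341, 0],
    [-0.11, -0.341, 0],
    [-0.11, -0.341, 0],
    [-0.11, -0.341, 0]
  ],
  "yaw": [0.005, 0.01, 0.0164, 0.0164, 0.0164, 0.0164, 0.0164, 0.0164],
  "claw": [1, 1, 1, 1, 1, 1, 1, 1]
}}

```text
time_s: 29.27
tcp_pos: [0.4103, 0.2393, 0.1592]
eef_rot: [179.9, 0.0, -9.8]
contact_force: [0.9, 0.4, -2.2]
gripper_width: 0.0618
gripper_force: 30.0
```

```bash
python3 - <<'E'
from h import *
cap('top')
s=status.get_state();print(s['tcp_pos'].round(4),s['eef_rot'].round(2),s['gripper_width'])
im,d,K,D,W=cap('wrist','w13.png');P=pts(d,K,D,W);Z=P[...,2]
np.savez('w13.npz',im=im,d=d,K=K,D=D,W=W)
E
```

```text
[0.4104 0.2394 0.1593] [ 1.7997e+02  2.0000e-02 -9.8400e+00] 0.06189170231004484
```

View pics/w13.png

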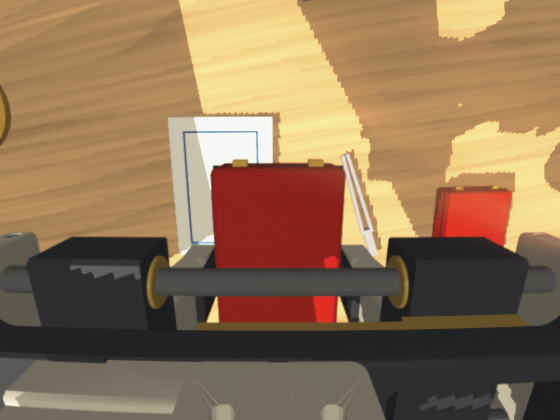

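The case is held level at (278,240). The tile's far edge runs from (170,119) to (272,116) and its left edge is visible. The tweezers are at (360,205), clear of the path. I'll fit the tile's visible edges.

```bash
python3 - <<'E'
from h import *
t=np.load('w13.npz');im,d,K,D,W=[t[k] for k in('im','d','K','D','W')]
P=pts(d,K,D,W);Z=P[...,2]
g=im.astype(int);H,S,V=[x.astype(int) for x in cv2.split(cv2.cvtColor(im,cv2.COLOR_BGR2HSV))]
m=((S<70)&(np.abs(Z-.008)<.004)).astype(np.uint8)
far=[(x,np.argmax(m[100:150,x])+100-.5) for x in range(180,264,4)]
left=[(np.argmax(m[y,150:220])+150-.5,y) for y in range(130,232,4)]
right=[(np.max(np.where(m[y,200:300]))+200+.5,y) for y in range(122,158,3)]
def fit(px):
    q=onplane(px,.008,K,D,W);f=cv2.fitLine(q.astype(np.float32)*1000,cv2.DIST_HUBER,0,.01,.01).ravel();return f
F,L,Rr=fit(far),fit(left),fit(right)
for n,f in zip('FLR',(F,L,Rr)):print(n,f.round(1),np.degrees(np.arctan2(f[1],f[0])).round(1))
def X(a,b):
    s=np.linalg.solve(np.c_[a[:2],-b[:2]],b[2:]-a[2:]);return a[2:]+s[0]*a[:2]
c1,c2=X(F,L),X(F,Rr);print(c1,c2,np.linalg.norm(c1-c2))
a=np.radians(-9.8);e=np.array([np.cos(a),np.sin(a)]);print('centre',(c1+c2)/2-70*e)
# held case: far corners of top
mm=((H<8)|(H>172))&(S>150);mm=mm.astype(np.uint8)
for x in (225,260,330): 
    y=np.argmax(mm[150:240,x])+150;print(x,y,P[y+6,x].round(4))
y=200;xs=np.where(mm[y,200:360])[0]+200;print(xs.min(),xs.max(),onplane([(xs.min()-.5,y),(xs.max()+.5,y)],.17,K,D,W))
E
```

```text
F [2.000e-01 1.000e+00 5.032e+02 2.773e+02] 79.9
L [ 1.000e+00 -2.000e-01  4.472e+02  3.387e+02] -10.1
R [ 1.000e+00 -2.000e-01  4.750e+02  2.328e+02] -10.0
[512.075   327.21616] [494.6512 229.3341] 99.420746
centre [434.38454525 290.18981143]
225 165 [0.4661 0.2538 0.1676]
260 166 [0.4632 0.2381 0.1698]
330 166 [0.4578 0.2072 0.1686]
213 342 [[0.4544385  0.26171384]
 [0.44439589 0.20344455]]
```

Request:
{"api": "step_arm", "payload": {
  "xyz": [
    [0.03, -0.1, 0],
    [0.06, -0.2, 0],
    [0.081, -0.266, 0.05],
    [0.081, -0.266, 0.14],
    [0.081, -0.266, 0.24],
    [0.081, -0.266, 0.34],
    [0.081, -0.266, 0.44],
    [0.081, -0.266, 0.52],
    [0.081, -0.266, 0.58],
    [0.081, -0.266, 0.62],
    [0.081, -0.266, 0.64],
    [0.081, -0.266, 0.65],
    [0.081, -0.266, 0.656],
    [0.081, -0.266, 0.656],
    [0.081, -0.266, 0.656],
    [0.081, -0.266, 0.656]
  ],
  "yaw": [0, 0, 0.0003, 0.0003, 0.0003, 0.0003, 0.0003, 0.0003, 0.0003, 0.0003, 0.0003, 0.0003, 0.0003, 0.0003, 0.0003, 0.0003],
  "claw": [1, 1, 1, 1, 1, 1, 1, 1, 1, 1, 1, 1, 1, 1, 1, 1]
}}

```text
time_s: 30.7
tcp_pos: [0.4356, 0.2904, 0.029]
eef_rot: [-179.9, -0.0, -9.9]
contact_force: [0.2, -0.2, -2.6]
gripper_width: 0.0622
gripper_force: 30.0
```

Request:
{"api": "step_arm", "payload": {
  "xyz": [
    [0, 0, 0.003],
    [0, 0, 0.005],
    [0, 0, 0.005],
    [0, 0, 0.005],
    [0, 0, 0.005],
    [0, 0, 0.005],
    [0, 0, 0.005],
    [0, 0, 0.005],
    [0, 0, 0.005],
    [0, 0, 0.005],
    [0, 0, -0.05],
    [0, 0, -0.2],
    [0, 0, -0.4],
    [0, 0, -0.6],
    [0, 0, -0.75],
    [0, 0, -0.75],
    [0, 0, -0.75]
  ],
  "yaw": [0, 0, 0, 0, 0, 0, 0, 0, 0, 0, 0, 0, 0, 0, 0, 0, 0],
  "claw": [1, 1, 1, -1, -1, -1, -1, -1, -1, -1, -1, -1, -1, -1, -1, -1, -1]
}}

```text
time_s: 32.12
tcp_pos: [0.436, 0.291, 0.1806]
eef_rot: [-179.8, -0.1, -9.9]
contact_force: [-0.4, 0.4, -1.1]
gripper_width: 0.0877
gripper_force: 0.0
```

```bash
python3 - <<'E'
from h import *
cap('top')
s=status.get_state();print(s['tcp_pos'].round(4),s['eef_rot'].round(2),s['gripper_width'])
im,d,K,D,W=cap('wrist','w14.png');P=pts(d,K,D,W);Z=P[...,2]
H,S,V=[x.astype(int) for x in cv2.split(cv2.cvtColor(im,cv2.COLOR_BGR2HSV))]
u=pj((.45,.288,.038),K,D,W);print(u,Z[u[1],u[0]])
rect((Z>.030)&(Z<.05),u,.038,K,D,W,'caseZ',P)
rect(((H<8)|(H>172))&(S>120),u,.038,K,D,W,'case',P)
u=pj((.495,.278,.008),K,D,W);rect(((S<75)&(V>60)&(Z<.05))|((Z>.028)&(Z<.05)),u,.008,K,D,W,'tile',P)
E
```

```text
[0.4353 0.2902 0.1789] [-1.7991e+02 -2.0000e-02 -9.9200e+00] 0.08775141617279411
[277 191] 0.038492024642636014
caseZ [437.5 289.7] [ 61.4 109.8] ang -9.9 z 0.038
case [438.9 290. ] [ 61.2 101.6] ang -9.8 z 0.038
tile [435.  290.5] [100.1 140.3] ang -9.6 z 0.037
```

View pics/w14.png

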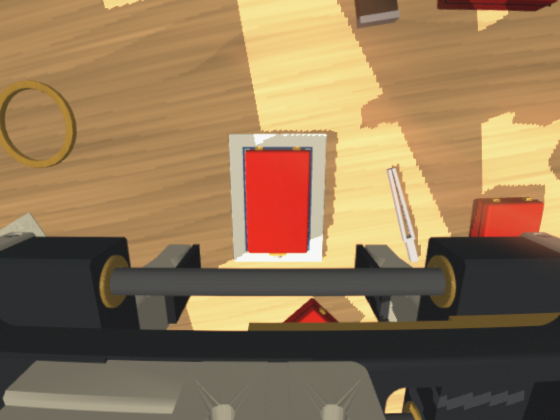

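The case is on the tile, with its end edges at rows 150 and 254. It may be about 3–4 mm off along its length, so I'll measure again with the camera straight over it.

Request:
{"api": "step_arm", "payload": {
  "xyz": [
    [-0.15, 0, -0.1],
    [-0.3, 0, -0.2],
    [-0.3, 0, -0.2],
    [-0.3, 0, -0.2],
    [-0.3, 0, -0.2],
    [-0.3, 0, -0.2],
    [-0.3, 0, -0.2]
  ],
  "yaw": [0, 0, 0, 0, 0, 0, 0],
  "claw": [-1, -1, -1, -1, -1, -1, -1]
}}

```text
time_s: 32.8
tcp_pos: [0.3765, 0.2998, 0.2171]
eef_rot: [179.9, 0.0, -10.0]
contact_force: [-0.2, 0.6, 0.4]
gripper_width: 0.0879
gripper_force: 0.0
```

```bash
python3 - <<'E'
from h import *
cap('top');cap('top')
s=status.get_state();print(s['tcp_pos'].round(4),s['eef_rot'].round(2))
im,d,K,D,W=cap('wrist','w15.png');P=pts(d,K,D,W);Z=P[...,2]
H,S,V=[x.astype(int) for x in cv2.split(cv2.cvtColor(im,cv2.COLOR_BGR2HSV))]
red=((H<8)|(H>172))&(S>120)
u=pj((.45,.288,.038),K,D,W);print(u,W[:3,3])
rect((Z>.030)&(Z<.05),u,.038,K,D,W,'caseZ',P)
rect(red&(Z>.034)&(Z<.05),u,.038,K,D,W,'case',P)
u2=pj((.497,.278,.008),K,D,W);rect(((S<75)&(V>60)&(Z<.05))|((Z>.012)&(Z<.05)),u2,.008,K,D,W,'tile',P)
# axis profile along case, off-centre to dodge lock and latches
a=np.radians(-9.9);e=np.array([np.cos(a),np.sin(a)]);nn=np.array([-e[1],e[0]])
q=P[...,:2]-[.4352,.29];A=q@e*1000;B=q@nn*1000
for lo,hi in((-26,-20),(-4,4),(20,26)):
    m=(Z>.030)&(Z<.05)&(B>lo)&(B<hi);print(lo,'case',A[m].min().round(1),A[m].max().round(1),'red',A[m&red].min().round(1),A[m&red].max().round(1))
m=(np.abs(Z-.008)<.004)&(S<75)&(np.abs(B)<55);print('tile',A[m].min(),A[m].max(),B[m].min(),B[m].max())
c=im[100:320,180:380];cv2.imwrite('pics/c15.png',cv2.resize(c,None,fx=2.5,fy=2.5))
E
```

```text
[0.3765 0.3    0.2174] [ 1.799e+02  4.000e-02 -9.960e+00]
[276 128] [0.4441341  0.28847194 0.36156954]
caseZ [436.3 290. ] [ 61.7 108.9] ang -9.8 z 0.038
case [438.1 290.1] [ 61.  101.6] ang -10.2 z 0.038
tile [434.9 290.7] [ 99.9 139.7] ang -9.7 z 0.037
-26 case -220.9 55.6 red -220.9 52.9
-4 case -219.5 54.1 red -219.5 52.8
20 case -199.3 56.6 red -199.3 54.0
tile -69.31438543525589 69.70283884871608 -49.736816725782845 50.75555576832734
```

View pics/c15.png

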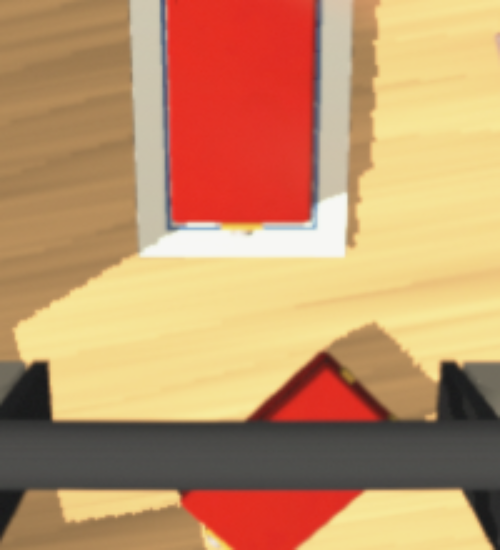

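The crop shows the case's near end at about crop row 222 and the tile's near edge at row 255. The length profile picked up the other red box, so I'll redo it with that excluded.

```bash
python3 - <<'E'
from h import *
im,d,K,D,W=cap('wrist','w16.png');P=pts(d,K,D,W);Z=P[...,2]
H,S,V=[x.astype(int) for x in cv2.split(cv2.cvtColor(im,cv2.COLOR_BGR2HSV))]
red=((H<8)|(H>172))&(S>120)
a=np.radians(-9.8);e=np.array([np.cos(a),np.sin(a)]);nn=np.array([-e[1],e[0]])
q=P[...,:2]-[.4352,.29];A=q@e*1000;B=q@nn*1000
for zl in (.02,.034,.0365):
  for lo,hi in((-27,-20),(-4,4),(20,27)):
    m=(Z>zl)&(Z<.05)&(B>lo)&(B<hi)&(A>-75);print(zl,lo,'case',A[m].min().round(1),A[m].max().round(1),'red',A[m&red].min().round(1),A[m&red].max().round(1))
E
```

```text
0.02 -27 case -48.2 56.7 red -48.2 52.9
0.02 -4 case -54.5 52.9 red -48.2 52.9
0.02 20 case -48.1 56.6 red -48.1 54.2
0.034 -27 case -48.2 52.9 red -48.2 52.9
0.034 -4 case -54.1 52.9 red -48.2 52.9
0.034 20 case -48.1 54.2 red -48.1 54.2
0.0365 -27 case -48.1 52.9 red -48.1 52.9
0.0365 -4 case -48.1 52.8 red -48.1 52.8
0.0365 20 case -48.1 53.9 red -48.1 52.9
```

The case body is about 2 mm from the tile's centre lengthwise, under 1 mm sideways and aligned in yaw, so I'll leave it. I'll check the other pieces from the top camera before handing in.

```bash
python3 - <<'E'
from h import *
im,d,K,D,W=cap('top','top1.png');P=pts(d,K,D,W);Z=P[...,2]
for n,c,z,lo in [('keeper',(.6455,.1663),.026,.021),('lens',(.48,-.286),.024,.018),('compass',(.6265,-.1627),.038,.028),('oil',(.395,-.163),.06,.03)]:
    rect((Z>lo)&(Z<.09),pj((*c,z),K,D,W),z,K,D,W,n,P)
T=np.load('top0.npz');rect((pts(T['d'],K,D,W)[...,2]>.03),pj((.395,-.163,.06),K,D,W),.06,K,D,W,'oil0')
E
```

```text
keeper [644.2 167.6] [59.5 15.7] ang 0.4 z 0.026
lens [ 479.  -285.3] [42.2 43.7] ang -45.9 z 0.023
compass [ 624.  -161.9] [86.3 53.9] ang 24.4 z 0.039
oil [ 392.1 -160.5] [28.9 29.3] ang -0.5 z 0.041
oil0 [ 393.3 -160.5] [26.7 29.2] ang -89.3
```

```bash
python3 -c "
from plant import job
print(job.close_job())"
```

```text
the job is handed in; nothing more can be done
None
```

I set all four pieces on their stations in the order asked and handed the job in at about 33 s: keeper, lens and compass measured within about 1 mm of centre, the case about 2 mm off lengthwise. The oil bottle reads unmoved; I did not re-measure the tweezers, but the arm kept clear of them.

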